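Snap the retaining clip onto the slicer's shaft

TASK

Fit the loose spring clip that holds the slicing disc on the vegetable slicer: pick it up by its orange tab, feel for the hub's top face, and push the clip sideways, open mouth first, into the shaft's groove just above the hub until it snaps fully home and lies flat on the hub, then let go. Press gently all the while, never harder than 35 N, and leave everything else on the counter as it stands.

Things in the scene. Friction and masses are not known exactly. Their poses are not given: they have to be found in the camera images.
- clip: loose spring clip: flat steel fork, 6 mm thick, 30 mm wide, with an upright orange tab, under 90 g, lying flat. Origin: centre of the bore between its arms, on the underside; z up; +x is where its open mouth looks. Along x: mouth's flared tips end at +20 mm, lips at +8.6, solid back from -8.5 to -44. At home the origin is on the shaft's axis, with 1.5 mm of play.
- tab_grip (a point): grip point in the orange tab: 32 mm behind the clip's origin (x = -32 mm), 37 mm above its underside. The tab is 12 mm thick along the clip's y, 24 mm long along its x, and stands from 6 to 56 mm above the underside. Grip it across y from above, with 60 N or more.
- clip_mouth (a point): middle of the gap between the two rounded lips, 8.6 mm ahead of the clip's origin, half-way up its thickness. The gap is 9 mm at rest; the lips spring apart to pass the 14 mm neck and snap shut behind it. This takes about 8 N of push (4 to 16 N), which drops at the snap and rises steeply when the solid back meets the neck: stop there.
- clip_left (a joint): spring arm at the clip's +y side: 0 = closed (at rest), grows as it is spread, stop at 0.2 rad. Passing the neck spreads it about 0.11 rad.
- clip_right (a joint): spring arm at the clip's -y side: 0 = closed (at rest), grows as it is spread, stop at 0.2 rad.
- slicer: vegetable slicer, fixed. Grey drive base 170 (x) x 190 (y) x 60 mm, buttons on its -x side; origin under its centre at counter height, z up. The upright shaft is on its z axis and carries a slicing disc, 144 mm across, and above it a black-rimmed hub, 64 mm across, with a flat top face that springs down by up to 2 mm (4 to 10 N). Never press on the slicer with over 35 N.
- shaft_axis (a point): point on the shaft's axis 86 mm above the counter: the lowest height the hub's face can have. Hub, disc and shaft are one stiff unit whose height was set anywhere in 30 mm and is NOT measured here: feel or see it. Directly above the hub's face is the groove: a neck 14 mm across and 9 mm high; above it the plain shaft end, 22 mm across, 38 mm high.
- hub_face_top_setting (a point): point on the shaft's axis 116 mm above the counter: the highest height the hub's face can have. Not its present height. The disc lies 14.5 mm below the hub's face. Once landed on that face, raise the clip about 1.5 mm from where it first pressed and it will enter the groove.
- spice_jar: spice jar, 58 mm across, 94 tall, red with a steel cap (sizes in mm); loose bystander; origin under its centre
- deli_tub: orange sauce tub with a white lid, 84 mm across, 72 tall (sizes in mm); loose bystander; origin under its centre
- ramekin: white fluted ramekin, 68 mm across, 41 tall (sizes in mm); loose bystander; origin under its centre
- tomato: tomato, about 94x91x66 (sizes in mm); loose bystander; origin under its centre
- avocado: avocado, about 97x65x64 (sizes in mm); loose bystander; origin under its centre
Mind the look-alikes: they are no part of the job. Leave any green, turquoise or yellow look-alike of the clip alone.

How it is judged:
By the outcome, as a careful person would: the job done as asked, in the order asked, and still so for the second after the job is handed in, with the robot touching nothing.
It also fails if it takes over 48 s, if anything falls off the work surface, if the arm or the gripper's body presses on something with over 40 N, if the wrist force passes 120 N, or if a joint passes its speed limit or range.

ROBOT

A 6-joint arm with a two-finger parallel gripper is mounted at the origin on a cart in front of the work surface, level with it; the furniture and walls round the work are solid. World frame = base frame: x ahead of the robot, y to its left, z up, the work surface at z = 0. Lengths are in m, angles in degrees, forces in N, time in s.
With the tool pointing down it reaches from about 0.4 to 0.825 m from the base axis. Payload 7 kg.
Tool frame: the origin (TCP) lies on the centre line of the jaws, within the pads' length; the fingertips stand 19 mm ahead of it and the grasp point (between the pads) is the TCP (r.tip_extent is the distance from the TCP to the fingertips, in m); z points along the fingers, y is the line along which they close (so a half turn about z gives the same grasp; the last joint's range is limited). The gripper opens to 88 mm and grips with 3 to 60 N. Pads are 19 mm wide; open, the fingers measure 130 mm over their backs; the gripper's body (78 mm by 193 mm) begins 47 mm behind the grasp point.
Start: joints at [81.137, 20.546, 0.682, 0, -70.136, -16.507], TCP at [0.289, 0.61, 0.246] pointing down, gripper open.
Joint ranges: [-176.03, 176.03], [-82.01, 121.73], [-58.28, 71.71], [-173.87, 95.51], [-174.79, -0.11], [-173.66, 173.66]. Speed limits (degrees/s): [136.94, 136.94, 172.46, 180, 180, 180].

INTERFACE

Orientations are given as [roll, pitch, yaw] about the fixed x, y, z axes, in that order (R = Rz(yaw) Ry(pitch) Rx(roll)).
In Python, from plant import r gives the robot as it stands. The module is installed in compiled form; this text tells all that it offers.
- The arm moves only by the tool jog_arm, never from a script. Its argument "deltas" is a list that holds one entry, the list of rows, each a list of 5 numbers: the opening, from -1 (shut) to 1 (fully open), then the shift along the world's x, y, z in cm, then the turn about the world's z in rad. In form: [[[claw, dx, dy, dz, turn], ...]]. A call has 1 to 8 rows; each row shifts and turns the commanded pose from where the row before left it; what a row does not reach is not made up. A row lasts 1/8 s, in which the tool goes at most 62.5 mm and 10.7 degrees, less where a joint would pass 70% of its speed; a pose out of reach is approached as far as the arm can. A call with a gripper value outside its range is refused whole. The fingers move at their own pace and stop on an object; "force" is the grip in N (left out, the last holds). Time passes only in rows, so rows that do not move let the fingers close. It gives the time, the measured TCP pose, the force, the opening and the grip force at its end, in the units of the state.
- r.get_state(): the state, without advancing time (a new reading comes with each control period).
- r.capture(name): name is "scene" or "top" or "wrist"; returns the picture (480x640x3 uint8, blue, green, red); there is no depth.
- r.camera_info(name): a dict with "fx", "fy", "cx", "cy" (pixels), "view" (4x4, takes a point from world to camera coordinates). Camera axes: x right, y up, looking along -z (the intrinsics and any distortion apply to the point x, -y, -z); pixel columns grow to the right and rows downward; lengths in m; the calibration is good to about 2 mm. A picture is of the moment at which its call begins: read the wrist's pose just before it. camera_info takes no time and is no camera call; for the wrist camera it gives the pose at the moment of the call.
- r.close_job(): hands the job in; it is judged then, once.
The state is a dict: "time_s": time; "joints": joint angles; "qd": joint speeds; "joint_torque": joint torques, N m; "tcp_pos": TCP position; "eef_rot": TCP orientation; "contact_force": force on the tool from outside, world axes, zero at the start; "moment": the same for the moment, N m; "gripper_width": finger opening in m; "gripper_force": force on a finger pad.
Only numpy, scipy, OpenCV 4.12 (cv2) and the standard library are available. Lean on these libraries where they do the work, as an engineer would, in place of code of your own. Each camera call takes 0.05 s, during which the arm holds its last target. There are 200 camera calls.

## Working session

There is one attempt and no reset: what is moved stays moved. The work goes in short steps, Python scripts to look and compute and a tool call to move; the robot and the scene stay as the last step left them, time stands still between calls to the robot, and variables do not carry over. Pictures are saved under pics/ and viewed, at most 10 in all, crops included, and the job is handed in when it is done.

Besides the shell and the picture viewer there is one more tool, called after "Request:" by a JSON object that holds its "op" and its "data". jog_arm: Moves the arm, as the interface text tells. Its arguments: {"type":"object","properties":{"deltas":{"type":"array"},"force":{"type":"number"}},"required":["deltas"]}

```bash
mkdir -p pics; cat > h.py <<'E'
import numpy as np, cv2
from plant import r
def ray(c,u,v):
    i=r.camera_info(c); V=np.array(i["view"]); 
    d=np.array([(u-i["cx"])/i["fx"],-(v-i["cy"])/i["fy"],-1.0])
    R=V[:3,:3]; o=-R.T@V[:3,3]; d=R.T@d; return o,d/np.linalg.norm(d)
def plane(c,u,v,z):
    o,d=ray(c,u,v); return o+d*(z-o[2])/d[2]
def proj(c,p):
    i=r.camera_info(c); V=np.array(i["view"]); q=V[:3,:3]@np.array(p)+V[:3,3]
    return i["cx"]+i["fx"]*q[0]/-q[2], i["cy"]-i["fy"]*q[1]/-q[2]
def tri(rays):
    A=0;b=0
    for o,d in rays:
        P=np.eye(3)-np.outer(d,d); A=A+P; b=b+P@o
    x=np.linalg.solve(A,b); return x,[np.linalg.norm((np.eye(3)-np.outer(d,d))@(x-o)) for o,d in rays]
E
python3 - <<'E'
from h import *
for c in ("scene","top","wrist"):
    im=r.capture(c); cv2.imwrite(f"pics/{c}0.png",im)
    i=r.camera_info(c); print(c,{k:(np.round(v,3).tolist()) for k,v in i.items()})
print(r.get_state())
E
```

```text
scene {'fx': 434.93, 'fy': 434.93, 'cx': 314.047, 'cy': 238.515, 'view': [[0.469, -0.883, 0.001, -0.308], [0.55, 0.292, 0.783, -0.401], [-0.692, -0.366, 0.622, -0.833], [0.0, 0.0, 0.0, 1.0]]}
top {'fx': 560.041, 'fy': 560.041, 'cx': 301.037, 'cy': 229.486, 'view': [[-0.12, -0.993, 0.004, 0.08], [0.91, -0.108, 0.4, -0.579], [-0.397, 0.052, 0.916, -1.414], [0.0, 0.0, 0.0, 1.0]]}
wrist {'fx': 362.553, 'fy': 362.553, 'cx': 320.492, 'cy': 240.657, 'view': [[-0.428, -0.904, 0.002, 0.673], [0.869, -0.413, -0.272, 0.034], [0.246, -0.115, 0.962, -0.391], [0.0, 0.0, 0.0, 1.0]]}
{'time_s': 0.15, 'joints': array([ 8.11366336e+01,  2.05815902e+01,  6.46035586e-01, -1.35456221e-02,
       -7.01363375e+01, -1.65075748e+01]), 'qd': array([ 0.03596412, -0.13715371,  0.12542165,  0.08565027, -0.04141116,
       -0.04631435]), 'joint_torque': array([-1.63229237e-03, -5.83276606e+01,  2.93291724e+01,  7.00123295e+00,
        8.76896549e-03, -1.16306451e-04]), 'tcp_pos': array([0.28909509, 0.60957641, 0.24484763]), 'eef_rot': array([ 1.79927452e+02, -8.21867826e-03, -2.53755465e+01]), 'contact_force': array([ 0.09875743, -0.44859573,  0.42019012]), 'moment': array([ 0.01611787, -0.01365781, -0.02748915]), 'gripper_force': 0.0, 'gripper_width': 0.08755474561093675}
```

View pics/top0.png

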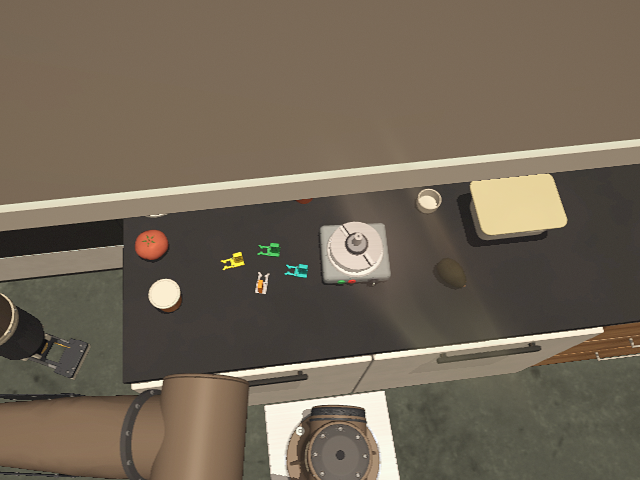

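View pics/scene0.png

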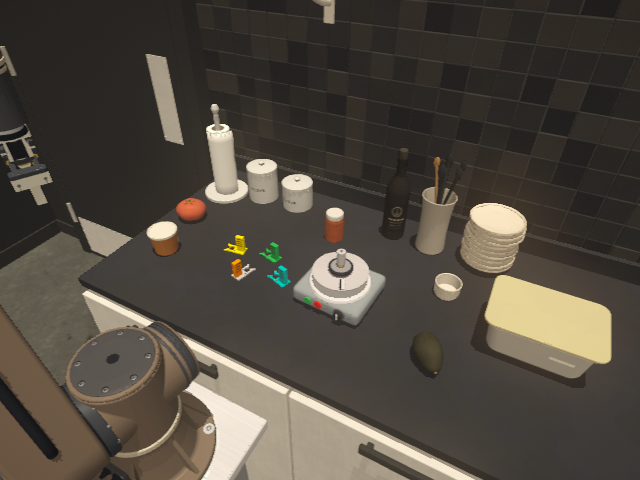

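The top view shows four clip-like things: yellow (233,261), green (268,250), turquoise (297,270), and a steel fork with an orange tab (262,284). In the scene view that last one is at (240,270). Only it has an orange tab on bare steel, as described. The slicer shaft is at (358,240) top and (341,257) scene. I'll confirm in an enlarged crop and measure.

```bash
python3 - <<'E'
from h import *
t=cv2.imread("pics/top0.png"); s=cv2.imread("pics/scene0.png")
a=cv2.resize(t[262:306,235:291],None,fx=7,fy=7,interpolation=cv2.INTER_CUBIC)
b=cv2.resize(s[248:292,215:271],None,fx=7,fy=7,interpolation=cv2.INTER_CUBIC)
c=cv2.resize(t[215:295,310:400],(392,290),interpolation=cv2.INTER_CUBIC)
d=cv2.resize(s[240:320,295:385],(392,290),interpolation=cv2.INTER_CUBIC)
cv2.imwrite("pics/crop1.png",np.vstack([np.hstack([a,b])[:308],np.hstack([c,d])])[:600])
# orange tab
def om(im,x0,x1,y0,y1):
    h=cv2.cvtColor(im,cv2.COLOR_BGR2HSV); m=cv2.inRange(h,(5,150,120),(20,255,255)); z=np.zeros_like(m); z[y0:y1,x0:x1]=m[y0:y1,x0:x1]; return z
for n,im,w in (("top",t,(245,285,268,300)),("scene",s,(222,258,255,285))):
    m=om(im,*w); p=np.argwhere(m); print(n,len(p),p.min(0),p.max(0),p.mean(0)); 
    print("\n".join("".join('#' if x else '.' for x in row[w[0]:w[1]]) for row in m[w[2]:w[3]]))
E
```

```text
top 55 [280 258] [292 262] [285.89090909 259.85454545]
........................................
........................................
........................................
........................................
........................................
........................................
........................................
........................................
........................................
........................................
........................................
........................................
..............####......................
..............####......................
.............####.......................
.............#####......................
.............#####......................
.............####.......................
.............####.......................
.............####.......................
.............#####......................
.............#####......................
.............####.......................
.............####.......................
..............###.......................
....................
[... 734 characters left out ...]
........#####..###................
..........####.#####................
..........######.###................
..........#####.##..................
..........#######.#.................
...........####.####................
...........#########................
...........#########................
............#######.................
............#####...................
.............###....................
..............#.....................
....................................
....................................
....................................
....................................
....................................
....................................
....................................
```

View pics/crop1.png

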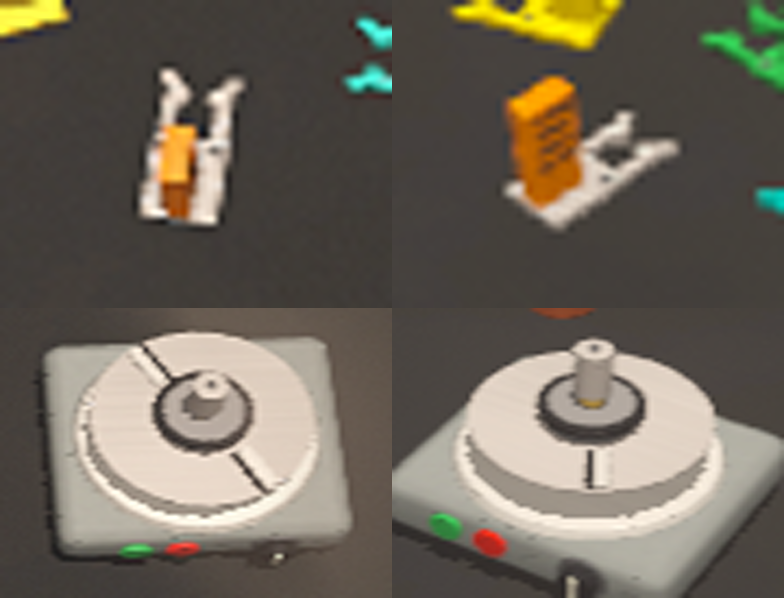

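View pics/wrist0.png

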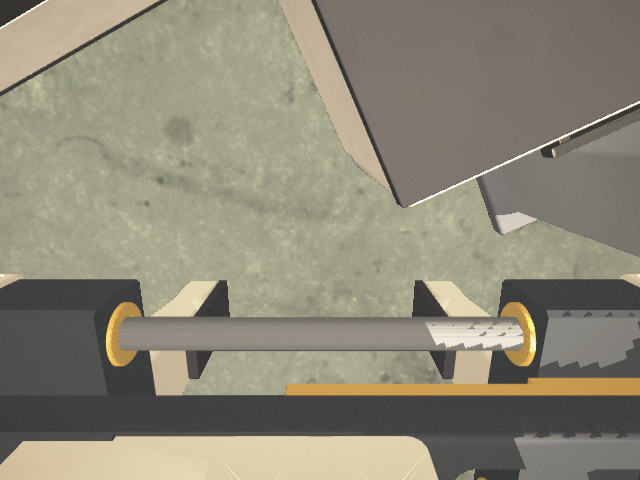

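The crop confirms the steel clip with the orange tab, flat on the counter. Its mouth points away from the robot, up in the top view. The wrist view shows only the floor and the counter's edge so far.

```bash
python3 - <<'E'
from h import *
T=lambda a,b:tri([ray("top",*a),ray("scene",*b)])
f=lambda x:(np.round(x[0],4).tolist(),np.round(x[1],4).tolist())
tc=lambda x,y:(235+x/7-.4,262+y/7-.4); sc=lambda x,y:(215+(x-392)/7-.4,248+y/7-.4)
T3=lambda x,y:(310+x/4.356-.4,215+(y-308)/3.625-.4); S3=lambda x,y:(295+(x-392)/4.356-.4,240+(y-308)/3.625-.4)
print("tabtop",f(T(tc(179,154),sc(543.5,96))))
print("shafttop",f(T(T3(212,385),S3(596,349))))
print("hub",f(T(T3(203,411),S3(592,405))))
for n,p in dict(tipL=(168,76),tipR=(237,85),bl=(142,215),br=(216,220)).items(): print(n,np.round(plane("top",*tc(*p),.006),4))
for n,p in dict(tipL=(627,118),tipR=(675,149),bl=(510,190),br=(560,227)).items(): print("s",n,np.round(plane("scene",*sc(*p),.006),4))
print("tabtop ends",np.round(plane("top",*tc(181,126),.056),4),np.round(plane("top",*tc(176,181),.056),4))
E
```

```text
tabtop ([0.4657, 0.1369, 0.0556], [0.0011, 0.0011])
shafttop ([0.5365, -0.1385, 0.1487], [0.0007, 0.0007])
hub ([0.5369, -0.1379, 0.0973], [0.0008, 0.0008])
tipL [0.5151 0.1406 0.006 ]
tipR [0.5079 0.113  0.006 ]
bl [0.4573 0.1564 0.006 ]
br [0.4517 0.1269 0.006 ]
s tipL [0.515  0.1367 0.006 ]
s tipR [0.5086 0.109  0.006 ]
s bl [0.4581 0.1531 0.006 ]
s br [0.4502 0.1233 0.006 ]
tabtop ends [0.476  0.1357 0.056 ] [0.4537 0.1397 0.056 ]
```

Request:
{"op": "jog_arm", "data": {"deltas": [[[-0.1,1.7,-4.5,-0.5,0.0234],[-0.1,1.7,-4.5,-0.5,0.0234],[-0.1,1.7,-4.5,-0.5,0.0234],[-0.1,1.7,-4.5,-0.5,0.0234],[-0.1,1.7,-4.5,-0.5,0.0234],[-0.1,1.7,-4.5,-0.5,0.0234],[-0.1,1.7,-4.5,-0.5,0.0234],[-0.1,1.7,-4.5,-0.5,0.0234]]], "force": 60}}

```text
time_s: 1.15
tcp_pos: [0.4254, 0.2483, 0.2054]
eef_rot: [-180.0, -0.0, -14.6]
contact_force: [1.3, -0.2, 0.5]
gripper_width: 0.0396
gripper_force: 0.0
```

Request:
{"op": "jog_arm", "data": {"deltas": [[[-0.1,1.4,-4.0,-1.2,0],[-0.1,1.4,-3.6,-1.3,0],[-0.1,1.3,-3.6,-1.5,0],[-0.1,0,0,0,0],[-0.1,0,0,0,0]]]}}

```text
time_s: 1.78
tcp_pos: [0.4664, 0.1379, 0.1657]
eef_rot: [-180.0, -0.0, -14.7]
contact_force: [-0.2, 0.4, -0.3]
gripper_width: 0.0394
gripper_force: 0.0
```

```bash
python3 - <<'E'
from h import *
s=r.get_state(); print(s["time_s"],s["tcp_pos"],s["eef_rot"],s["gripper_width"])
im=r.capture("wrist"); cv2.imwrite("pics/w1.png",im)
p=s["tcp_pos"]; print(proj("wrist",p),proj("wrist",(.466,.1375,.056)),proj("wrist",(.536,-.138,.147)))
E
```

```text
1.775 [0.46637622 0.13792754 0.16568487] [-1.79997346e+02 -7.36933931e-03 -1.46832753e+01] 0.03937543892573902
(np.float64(319.6772972910903), np.float64(317.0256479350831)) (np.float64(320.69683967548167), np.float64(244.67234758733892)) (np.float64(990.8534688696573), np.float64(-40.741623943828614))
```

View pics/w1.png

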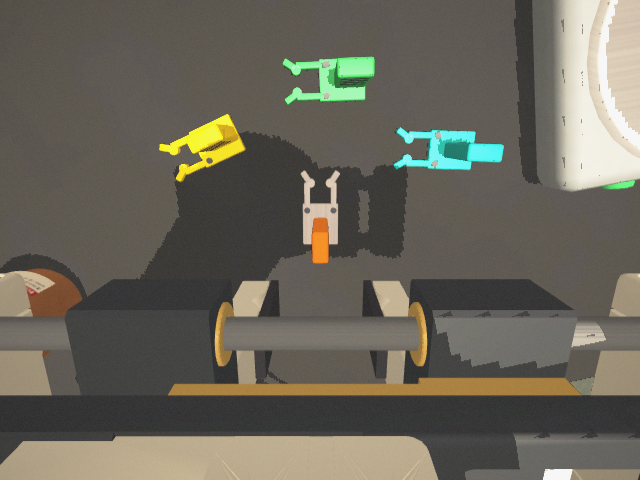

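The wrist view shows the clip's tab at (320,250) in line with the jaws and the fork pointing straight ahead, with the look-alikes well clear. I'll do one check of the tab's fore-aft position.

```bash
python3 - <<'E'
from h import *
im=cv2.imread("pics/w1.png"); h=cv2.cvtColor(im,cv2.COLOR_BGR2HSV)
m=cv2.inRange(h,(5,150,60),(20,255,255)); m[:200]=0;m[275:]=0;m[:,:295]=0;m[:,345:]=0
for y in range(214,266,3):
    x=np.where(m[y])[0]; 
    if len(x): print(y,x.min(),x.max(),h[y,int(x.mean()),2])
s=r.get_state()["tcp_pos"]; a=np.radians(-14.7); ex=np.array([np.cos(a),np.sin(a)]); ey=np.array([-ex[1],ex[0]])
for n,u,v,z in (("top back",320.5,262.5,.056),("top front",320.5,233,.056),("tipL",306,173,.006),("tipR",336,173,.006),("backL",303,243.5,.006),("backR",338,243.5,.006)):
    d=plane("wrist",u,v,z)[:2]-s[:2]; print(n,d@ex,d@ey)
E
```

```text
220 313 326 213
223 313 327 214
226 313 327 213
229 313 327 215
232 312 327 239
235 312 328 245
238 312 328 245
241 312 328 246
244 312 328 245
247 312 328 245
250 312 328 245
253 312 328 245
256 312 328 245
259 312 328 245
262 313 327 240
top back -0.013641522191244745 -0.0008399377900076572
top front 0.00847851939116328 -0.000810445974163227
tipL 0.04593523567710233 0.011034484139353073
tipR 0.04596732065791294 -0.013386541496637327
backL -0.013831595129847347 0.014180325047098478
backR -0.013792991386802142 -0.01587778383159425
```

Request:
{"op": "jog_arm", "data": {"deltas": [[[-0.1,-0.2,0,-3.5,0],[-0.1,0,0,-3.5,0],[-0.1,0,0,-3.5,0],[-0.1,0,0,-2.3,0],[-0.1,0,0,0,0],[-1,0,0,0,0],[-1,0,0,0,0],[-1,0,0,0,0]]], "force": 60}}

```text
time_s: 2.82
tcp_pos: [0.4646, 0.1383, 0.0384]
eef_rot: [-179.9, -0.1, -14.6]
contact_force: [0.2, -0.0, -0.4]
gripper_width: 0.0149
gripper_force: 0.0
```

Request:
{"op": "jog_arm", "data": {"deltas": [[[-1,0,0,0,0],[-1,0,0,0,0],[-1,0,0,0,0]]]}}

```text
time_s: 3.2
tcp_pos: [0.4646, 0.1382, 0.0383]
eef_rot: [-179.9, -0.0, -14.6]
contact_force: [-3.0, 1.7, 7.9]
gripper_width: 0.0114
gripper_force: 60.0
```

Request:
{"op": "jog_arm", "data": {"deltas": [[[-1,0,0,1,0],[-1,0,0,3,0],[-1,0,0,4,0],[-1,0,0,4,0.05],[-1,0,-2,4,0.05],[-1,-0.2,-4.5,0.5,0.05],[-1,-0.2,-4.5,0,0.05],[-1,-0.2,-4.5,0,0.056]]]}}

```text
time_s: 4.2
tcp_pos: [0.4577, -0.0185, 0.2034]
eef_rot: [-180.0, -0.1, 0.1]
contact_force: [1.0, -0.6, -1.1]
gripper_width: 0.0119
gripper_force: 60.0
```

Request:
{"op": "jog_arm", "data": {"deltas": [[[-1,-0.2,-4.5,0,0],[-1,-0.2,-4.5,0,0],[-1,-0.2,-3.1,0,0],[-1,0,0,0,0],[-1,0,0,0,0]]]}}

```text
time_s: 4.82
tcp_pos: [0.452, -0.1381, 0.2028]
eef_rot: [-180.0, -0.0, -0.0]
contact_force: [0.2, 0.7, -1.0]
gripper_width: 0.0118
gripper_force: 60.0
```

```bash
python3 - <<'E'
from h import *
s=r.get_state(); print(s["time_s"],s["tcp_pos"],s["eef_rot"],s["contact_force"])
im=r.capture("wrist"); cv2.imwrite("pics/w2.png",im)
for n,p in dict(shafttop=(.5367,-.138,.148),hub=(.5367,-.138,.1)).items(): print(n,proj("wrist",p))
E
```

```text
4.825 [ 0.45203857 -0.13810643  0.20282804] [-1.79990765e+02 -1.25785194e-02 -2.46872447e-02] [ 0.24991947  0.6612909  -1.01660339]
shafttop (np.float64(319.5921349518422), np.float64(114.36164083202478))
hub (np.float64(319.72280679027244), np.float64(119.15506424014671))
```

View pics/w2.png

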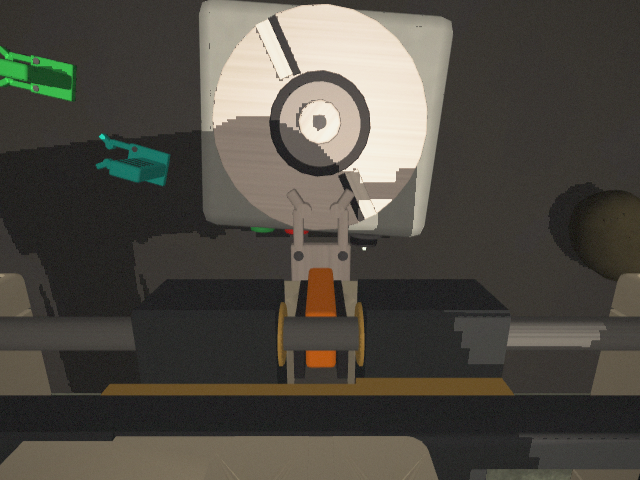

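The clip is held straight between the pads, with its tips near (295,195) and (346,195). The shaft top is at (319,121) and the hub rim is centred near (320,122).

```bash
python3 - <<'E'
from h import *
im=cv2.imread("pics/w2.png"); g=cv2.cvtColor(im,cv2.COLOR_BGR2GRAY)
m=(g<62).astype(np.uint8); m[:50]=0;m[185:]=0;m[:,:255]=0;m[:,380:]=0
k,l,st,_=cv2.connectedComponentsWithStats(m); i=1+np.argmax(st[1:,4]); print(st[i])
c,_=cv2.findContours((l==i).astype(np.uint8),cv2.RETR_EXTERNAL,cv2.CHAIN_APPROX_NONE); h=cv2.convexHull(c[0]); e=cv2.fitEllipse(h); print("hub",e)
w=(g>150).astype(np.uint8); w[:95]=0;w[148:]=0;w[:,:290]=0;w[:,350:]=0
k,l,st,_=cv2.connectedComponentsWithStats(w); i=1+np.argmax(st[1:,4]); print(st[i])
c,_=cv2.findContours((l==i).astype(np.uint8),cv2.RETR_EXTERNAL,cv2.CHAIN_APPROX_NONE); e2=cv2.fitEllipse(cv2.convexHull(c[0])); print("shaft",e2)
for z in (.096,.1,.104):
    p=plane("wrist",*e[0],z); a=plane("wrist",e[0][0]-e[1][0]/2,e[0][1],z); b=plane("wrist",e[0][0]+e[1][0]/2,e[0][1],z); print(z,p,np.linalg.norm(a-b))
for z in (.143,.147,.151): print(z,plane("wrist",*e2[0],z), e2[1][0]/np.hypot(*(np.array(proj("wrist",(.537,-.127,z)))-proj("wrist",(.537,-.149,z)))))
s=r.get_state()["tcp_pos"]
for y in (193,205,215,225,250,262): 
    print(y,"".join("%4d"%v for v in g[y,286:356:2]))
T=[ray("wrist",*e2[0])]
print(tri([ray("wrist",*e2[0]),ray("top",358.3,235.8),ray("scene",341.4,250.9)]))
z=s[2]-.032
for u,v in ((289,191),(351,191),(298.5,256),(342.5,256)): print(plane("wrist",u,v,z)-s)
E
```

```text
[269 117  70  59 896]
hub ((303.99664306640625, 144.91151428222656), (48.435359954833984, 82.01890563964844), 129.31912231445312)
[ 290   95   60   53 2536]
shaft ((327.2164001464844, 116.9808120727539), (58.62697219848633, 88.78562927246094), 109.87197875976562)
0.096 [ 0.52085092 -0.12768232  0.096     ] 0.031762852253720754
0.1 [ 0.52092004 -0.1278556   0.1       ] 0.031246137715290178
0.104 [ 0.52098917 -0.12802888  0.104     ] 0.03072942317685965
0.143 [ 0.53571355 -0.14195543  0.143     ] 1.3829452300721412
0.147 [ 0.53550008 -0.14188259  0.147     ] 1.3546524715572883
0.151 [ 0.53528662 -0.14180975  0.151     ] 1.3263597130378912
193  128 110 124 126 125 108  90 129 129 130 130 129 131 132 128 131 128 125 128 129 129 129 128 129 130 127 129 126 108 106 123 125 122 114 140
205  128 128 126 124 112 122 124 128 129 130 125 109 114 131 133 132 131 131 133 133 129 131 111 107 124 131 125 125 123 123 113 106 121  33  34
215  127 125 127 126 120 124 127 130 131 127 127 126 128 128 128 127 127 123 125 124 128 125 127 130 128 128 129 126 125 127 131 105 126 127 126
225   78  85 111 122 119 124 124 130 118 126 126 126 126 127 127 129 128 130 127 129 127 128 126 126 126 126 100 125 126 128 129  94 157 163 165
250   58  59  60 120 122 123 126 129 122 122 123 124 123 119 123 120 124 125 123 124 127 123 119 123 124 126 123 122 126 128 121 121  88  53  50
262   59  56  59 120 121 120 125 124 125 123 124 125 123 119 122 122 121 125 125 127 123 123 119 124 125 123 123 123 121 119 122 122  71  53  54
(array([ 0.53553713, -0.13972093,  0.14988422]), [np.float64(0.002117576812886973), np.float64(0.0018497246420318596), np.float64(0.00037601419457060337)])
[ 0.04895931  0.01416188 -0.032     ]
[ 0.0489753  -0.01510756 -0.032     ]
[ 0.01668905  0.01018924 -0.032     ]
[ 0.01669824 -0.01164793 -0.032     ]
```

```bash
python3 - <<'E'
from h import *
im=cv2.imread("pics/w2.png"); g=cv2.cvtColor(im,cv2.COLOR_BGR2GRAY)
for y in (112,118,122,126,132): print(y,"".join("%4d"%v for v in g[y,262:378:2]))
for x in (312,320,326): print(x,"".join("%4d"%v for v in g[62:182:2,x]))
roi=cv2.GaussianBlur(cv2.resize(g[55:190,255:385],None,fx=4,fy=4,interpolation=cv2.INTER_CUBIC),(5,5),1)
for a,b in ((14,28),(44,56)):
    c=cv2.HoughCircles(roi,cv2.HOUGH_GRADIENT,1,400,param1=80,param2=15,minRadius=a*4,maxRadius=b*4)
    if c is not None: 
        u,v,q=c[0,0]/4; print("circle",u+255-.4,v+55-.4,q)
E
```

```text
112  232 233 232 232 204  75  74  73  71  99 186 185 184 188 187 186 187 189 188  96 220 231 233 234 231 233 235 237 239 238 238 239 238 238 239 238 239 235 198 191 191 192 191 192 195 192 194 191 191  81  82  82  80  78 236 235 235 235
118  125 123 125 122  37  74  75  77  76 184 185 188 188 187 190 188 188  99  93 220 233 232 230 232 235 238 120 113 116 118 118 121 238 240 238 236 238 240 235 144 193 196 194 193 193 196 194 196 193 106  84  79  85  84 238 237 238 237
122  131 128 129 127  35  36  36  35  41 187 183 189 186 190 189 189 191  95  94 227 231 229 233 236 238 222 118 115 120 121 118 119 196 238 239 240 242 241 241 173 196 195 196 193 194 193 194 194 193 138  81  82  83  83 213 238 238 237
126  128 129 130 129  28  37  36  31  36  94  93  96  96 186 188 190 189  97  96 213 231 232 236 238 237 238 124 120 118 121 118 122 239 240 241 242 242 241 230 161 194 194 193 193 194 193 194 195 195 137  86  85  85  83 157 237 237 236
132  126 124 126 128  78  33  37  39  36  83  97  97  97  94  95  96  96  95  94 156 224 237 235 237 238 237 238 238 240 238 238 241 242 242 242 241 240
[... 178 characters left out ...]
234 232 230 233 234 234 238 225 222 237 238 238 238 237 239 237 239 232 115  95  94  94  96  94  95  96  94  91  92  94  43  33  35  31  31 124 128 130
320  230 230 231 232 138  73  77  71  75  75 184 188 188 188 188 190 188 189 189 211 231 234 236 238 239 238 225 117 118 121 121 122 121 123 239 238 238 238 240 241 232 189 121  95  93  96  92  96  96  94  93  95  71  33  34  34  32 121 130 130
326  232 230 232 231 203  76  73  77  76  76 175 186 188 188 190 189 190 193 191 191 136 237 237 237 239 238 238 240 238 202 196 219 239 239 242 242 242 242 242 237 150 195 197 196 194 193  97  94  93  94  92  95  53  34  33  34  38 124 130 131
circle 318.975 122.225 20.25
circle 315.975 122.975 53.925
```

```bash
python3 - <<'E'
from h import *
for z in (.096,.1,.104,.108):
    w=np.linalg.norm(plane("wrist",269.8,122.9,z)-plane("wrist",369.8,122.9,z)); v=np.linalg.norm(plane("wrist",319.8,70.6,z)-plane("wrist",319.8,175.3,z)); print(z,plane("wrist",319.8,122.9,z),w,v)
for z in (.143,.148,.153): print(z,plane("wrist",319.6,121.7,z),np.linalg.norm(plane("wrist",299.3,121.7,z)-plane("wrist",340,121.7,z)))
print(tri([ray("wrist",319.6,121.7),ray("top",358.3,235.8),ray("scene",341.4,250.9)]))
print(tri([ray("wrist",319.8,122.9),ray("top",356.2,243),ray("scene",340.5,266.4)]))
E
```

```text
0.096 [ 0.53459713 -0.13804445  0.096     ] 0.0645507957395573 0.06442175221754919
0.1 [ 0.53444263 -0.13804916  0.1       ] 0.06350069059284512 0.06337374633646276
0.104 [ 0.53428813 -0.13805387  0.104     ] 0.06245058544613296 0.06232574045537645
0.108 [ 0.53413363 -0.13805858  0.108     ] 0.061400480299420794 0.061277734574290026
0.143 [ 0.53337752 -0.13799536  0.143     ] 0.021232105586536903
0.148 [ 0.53316942 -0.13800387  0.148     ] 0.020698322222154657
0.153 [ 0.53296132 -0.13801238  0.153     ] 0.020164538857772408
(array([ 0.53425598, -0.13848894,  0.15104776]), [np.float64(0.001303911523560314), np.float64(0.0011417674355293766), np.float64(0.0014234601574635041)])
(array([ 0.5353241 , -0.13806602,  0.09896536]), [np.float64(0.0008410771369537997), np.float64(0.0010679887346996789), np.float64(0.0011474726549622273)])
```

Request:
{"op": "jog_arm", "data": {"deltas": [[[-1,0.5,0.05,-1,0],[-1,0.5,0,-2,0],[-1,0.5,0,-1.5,0],[-1,0,0,-0.8,0],[-1,0,0,-0.4,0],[-1,0,0,0,0],[-1,0,0,0,0]]]}}

```text
time_s: 5.75
tcp_pos: [0.4675, -0.1376, 0.1461]
eef_rot: [-180.0, -0.1, 0.0]
contact_force: [0.9, 0.1, -0.8]
gripper_width: 0.0118
gripper_force: 60.0
```

Request:
{"op": "jog_arm", "data": {"deltas": [[[-1,0,0,-0.1,0],[-1,0,0,-0.1,0],[-1,0,0,-0.1,0],[-1,0,0,-0.1,0],[-1,0,0,0,0]]]}}

```text
time_s: 6.38
tcp_pos: [0.4672, -0.1377, 0.1416]
eef_rot: [180.0, 0.0, 0.0]
contact_force: [0.3, -0.0, -1.1]
gripper_width: 0.0118
gripper_force: 60.0
```

Request:
{"op": "jog_arm", "data": {"deltas": [[[-1,0,0,-0.05,0],[-1,0,0,-0.05,0],[-1,0,0,0,0]]]}}

```text
time_s: 6.75
tcp_pos: [0.4673, -0.1377, 0.1408]
eef_rot: [180.0, -0.0, 0.0]
contact_force: [-1.5, 0.3, 4.9]
gripper_width: 0.0118
gripper_force: 60.0
```

Request:
{"op": "jog_arm", "data": {"deltas": [[[-1,0,0,-0.05,0],[-1,0,0,-0.05,0],[-1,0,0,0,0]]]}}

```text
time_s: 7.12
tcp_pos: [0.4673, -0.1377, 0.1399]
eef_rot: [180.0, -0.0, 0.0]
contact_force: [-2.0, -0.1, 7.3]
gripper_width: 0.0116
gripper_force: 60.0
```

Request:
{"op": "jog_arm", "data": {"deltas": [[[-1,0,0,-0.05,0],[-1,0,0,-0.05,0],[-1,0,0,0,0]]]}}

```text
time_s: 7.5
tcp_pos: [0.4673, -0.1377, 0.1393]
eef_rot: [180.0, -0.0, 0.0]
contact_force: [-5.0, 0.7, 10.8]
gripper_width: 0.0116
gripper_force: 60.0
```

Request:
{"op": "jog_arm", "data": {"deltas": [[[-1,0,0,0.2,0],[-1,0,0,0.2,0],[-1,0,0,0,0],[-1,0,0,0,0]]]}}

```text
time_s: 8.0
tcp_pos: [0.4671, -0.1376, 0.1422]
eef_rot: [-180.0, 0.0, 0.0]
contact_force: [-0.8, -0.2, -0.3]
gripper_width: 0.0115
gripper_force: 60.0
```

```bash
python3 - <<'E'
from h import *
s=r.get_state(); print(s["tcp_pos"],s["contact_force"],s["moment"])
im=r.capture("wrist"); im2=r.capture("scene")
a=cv2.resize(im[60:330,230:410],(400,600),interpolation=cv2.INTER_CUBIC)
b=cv2.resize(im2[225:315,290:380-30],(400,600),interpolation=cv2.INTER_CUBIC)
cv2.imwrite("pics/w3.png",np.hstack([a,b]))
E
```

```text
[ 0.46710003 -0.13758602  0.14222312] [-0.77087236 -0.19129826 -0.3453703 ] [-0.05381289 -0.00115667  0.02652509]
```

View pics/w3.png

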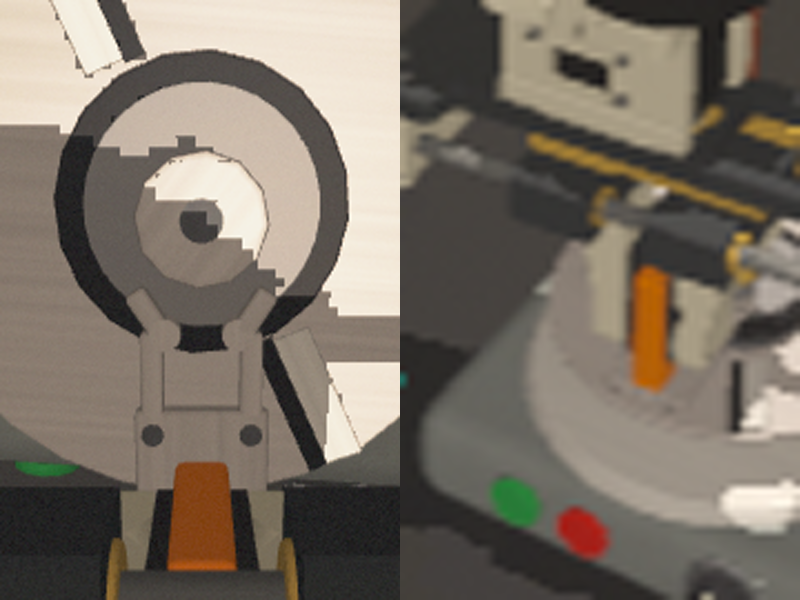

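The crop shows the clip axis at column 201.5, in line with the shaft (135–268) and the hub (55–348), and the tips just short of the shaft. Now I'll advance.

Request:
{"op": "jog_arm", "data": {"deltas": [[[-1,0.1,0,0,0],[-1,0.1,0,0,0],[-1,0.1,0,0,0],[-1,0.1,0,0,0],[-1,0,0,0,0]]]}}

```text
time_s: 8.72
tcp_pos: [0.4713, -0.1376, 0.1425]
eef_rot: [180.0, -0.0, 0.0]
contact_force: [-1.0, 0.0, -0.0]
gripper_width: 0.0118
gripper_force: 60.0
```

Request:
{"op": "jog_arm", "data": {"deltas": [[[-1,0.1,0,0,0],[-1,0.1,0,0,0],[-1,0.1,0,0,0],[-1,0,0,0,0]]]}}

```text
time_s: 9.22
tcp_pos: [0.4743, -0.1376, 0.1426]
eef_rot: [180.0, -0.0, 0.0]
contact_force: [-0.2, 0.8, -1.2]
gripper_width: 0.0121
gripper_force: 60.0
```

Request:
{"op": "jog_arm", "data": {"deltas": [[[-1,0.1,0,0,0],[-1,0.1,0,0,0],[-1,0.1,0,0,0],[-1,0,0,0,0]]]}}

```text
time_s: 9.72
tcp_pos: [0.4773, -0.1376, 0.1426]
eef_rot: [-180.0, -0.0, 0.0]
contact_force: [-0.0, -0.2, -0.9]
gripper_width: 0.0116
gripper_force: 60.0
```

Request:
{"op": "jog_arm", "data": {"deltas": [[[-1,0.1,0,0,0],[-1,0.1,0,0,0],[-1,0.1,0,0,0],[-1,0,0,0,0]]]}}

```text
time_s: 10.22
tcp_pos: [0.4803, -0.1376, 0.1426]
eef_rot: [180.0, -0.0, 0.0]
contact_force: [-1.3, 0.9, -0.3]
gripper_width: 0.0115
gripper_force: 60.0
```

Request:
{"op": "jog_arm", "data": {"deltas": [[[-1,0.1,0,0,0],[-1,0.1,0,0,0],[-1,0.1,0,0,0],[-1,0,0,0,0]]]}}

```text
time_s: 10.72
tcp_pos: [0.4833, -0.1376, 0.1425]
eef_rot: [180.0, 0.0, 0.0]
contact_force: [1.1, -0.0, -0.0]
gripper_width: 0.012
gripper_force: 60.0
```

Request:
{"op": "jog_arm", "data": {"deltas": [[[-1,0.1,0,0,0],[-1,0.1,0,0,0],[-1,0.1,0,0,0],[-1,0,0,0,0]]]}}

```text
time_s: 11.22
tcp_pos: [0.4863, -0.1376, 0.1425]
eef_rot: [180.0, 0.0, 0.0]
contact_force: [0.4, -0.3, -0.8]
gripper_width: 0.0114
gripper_force: 60.0
```

Request:
{"op": "jog_arm", "data": {"deltas": [[[-1,0.1,0,0,0],[-1,0.1,0,0,0],[-1,0.1,0,0,0],[-1,0,0,0,0]]]}}

```text
time_s: 11.72
tcp_pos: [0.4876, -0.1377, 0.1418]
eef_rot: [-180.0, 0.2, -0.0]
contact_force: [-5.8, 0.5, -0.6]
gripper_width: 0.0116
gripper_force: 60.0
```

Request:
{"op": "jog_arm", "data": {"deltas": [[[-1,0.1,0,0,0],[-1,0.1,0,0,0],[-1,0,0,0,0]]]}}

```text
time_s: 12.1
tcp_pos: [0.488, -0.1379, 0.1416]
eef_rot: [180.0, 0.4, -0.0]
contact_force: [-10.5, 0.9, 2.4]
gripper_width: 0.0119
gripper_force: 60.0
```

Request:
{"op": "jog_arm", "data": {"deltas": [[[-1,0.1,0,0,0],[-1,0.1,0,0,0],[-1,0,0,0,0]]]}}

```text
time_s: 12.48
tcp_pos: [0.4899, -0.1379, 0.1415]
eef_rot: [180.0, 0.4, -0.0]
contact_force: [-9.4, 0.6, 1.8]
gripper_width: 0.0118
gripper_force: 60.0
```

Request:
{"op": "jog_arm", "data": {"deltas": [[[-1,0.1,0,0,0],[-1,0.1,0,0,0],[-1,0,0,0,0]]]}}

```text
time_s: 12.85
tcp_pos: [0.4951, -0.1377, 0.1424]
eef_rot: [180.0, 0.0, 0.0]
contact_force: [-1.3, 0.9, -0.1]
gripper_width: 0.0116
gripper_force: 60.0
```

Request:
{"op": "jog_arm", "data": {"deltas": [[[-1,0.1,0,0,0],[-1,0.1,0,0,0],[-1,0,0,0,0]]]}}

```text
time_s: 13.22
tcp_pos: [0.4987, -0.1375, 0.1431]
eef_rot: [180.0, -0.2, 0.0]
contact_force: [3.4, -0.7, -0.7]
gripper_width: 0.0117
gripper_force: 60.0
```

Request:
{"op": "jog_arm", "data": {"deltas": [[[-1,0.1,0,0,0],[-1,0.1,0,0,0],[-1,0,0,0,0]]]}}

```text
time_s: 13.6
tcp_pos: [0.4996, -0.1376, 0.1426]
eef_rot: [-180.0, -0.0, 0.0]
contact_force: [2.1, 0.6, 0.2]
gripper_width: 0.012
gripper_force: 60.0
```

Request:
{"op": "jog_arm", "data": {"deltas": [[[-1,0.1,0,0,0],[-1,0,0,0,0]]]}}

```text
time_s: 13.85
tcp_pos: [0.5002, -0.1376, 0.1425]
eef_rot: [180.0, 0.0, 0.0]
contact_force: [1.2, -0.3, -1.1]
gripper_width: 0.0118
gripper_force: 60.0
```

Request:
{"op": "jog_arm", "data": {"deltas": [[[-1,0.1,0,0,0],[-1,0,0,0,0]]]}}

```text
time_s: 14.1
tcp_pos: [0.5008, -0.1377, 0.1423]
eef_rot: [-180.0, 0.1, 0.0]
contact_force: [0.1, 0.3, -0.9]
gripper_width: 0.012
gripper_force: 60.0
```

Request:
{"op": "jog_arm", "data": {"deltas": [[[-1,0.1,0,0,0],[-1,0,0,0,0]]]}}

```text
time_s: 14.35
tcp_pos: [0.5022, -0.1376, 0.1425]
eef_rot: [180.0, 0.0, 0.0]
contact_force: [0.0, 0.2, -0.9]
gripper_width: 0.0117
gripper_force: 60.0
```

Request:
{"op": "jog_arm", "data": {"deltas": [[[-1,0.1,0,0,0],[-1,0,0,0,0]]]}}

```text
time_s: 14.6
tcp_pos: [0.5033, -0.1376, 0.1425]
eef_rot: [-180.0, -0.0, 0.0]
contact_force: [-0.2, -0.3, -0.3]
gripper_width: 0.0115
gripper_force: 60.0
```

Request:
{"op": "jog_arm", "data": {"deltas": [[[-1,0.1,0,0,0],[-1,0,0,0,0]]]}}

```text
time_s: 14.85
tcp_pos: [0.5038, -0.1377, 0.1424]
eef_rot: [180.0, 0.1, 0.0]
contact_force: [-1.3, -0.5, -0.3]
gripper_width: 0.0115
gripper_force: 60.0
```

Request:
{"op": "jog_arm", "data": {"deltas": [[[-1,0.1,0,0,0],[-1,0,0,0,0]]]}}

```text
time_s: 15.1
tcp_pos: [0.504, -0.1377, 0.1423]
eef_rot: [180.0, 0.1, 0.0]
contact_force: [-5.4, 1.2, 2.5]
gripper_width: 0.0116
gripper_force: 60.0
```

The force rises steeply at x = 0.504, so the solid back has met the neck. I'll ease back 1 mm and lower the clip onto the hub.

Request:
{"op": "jog_arm", "data": {"deltas": [[[-1,-0.2,0,0,0],[-1,0,0,-0.05,0],[-1,0,0,-0.05,0],[-1,0,0,0,0]]]}}

```text
time_s: 15.6
tcp_pos: [0.5036, -0.1376, 0.1416]
eef_rot: [180.0, -0.0, 0.0]
contact_force: [1.2, 0.6, -0.3]
gripper_width: 0.0117
gripper_force: 60.0
```

Request:
{"op": "jog_arm", "data": {"deltas": [[[-1,0,0,-0.05,0],[-1,0,0,0,0]]]}}

```text
time_s: 15.85
tcp_pos: [0.5036, -0.1376, 0.1414]
eef_rot: [180.0, -0.0, 0.0]
contact_force: [-0.8, -0.5, 3.1]
gripper_width: 0.0119
gripper_force: 60.0
```

Request:
{"op": "jog_arm", "data": {"deltas": [[[-0.5,0,0,0,0],[-0.5,0,0,0,0],[-0.3,0,0,0,0],[-0.1,0,0,0,0]]]}}

```text
time_s: 16.35
tcp_pos: [0.5032, -0.1376, 0.141]
eef_rot: [-180.0, 0.0, 0.0]
contact_force: [0.5, 0.4, 0.1]
gripper_width: 0.0353
gripper_force: 0.0
```

Request:
{"op": "jog_arm", "data": {"deltas": [[[-0.1,0,0,1,0],[-0.1,0,0,2,0],[-0.1,0,0,3,0],[-0.1,0,0,3,0],[-0.1,-3,0,1,0],[-0.1,-4,0,0,0],[-0.1,0,0,0,0],[-0.1,0,0,0,0]]]}}

```text
time_s: 17.35
tcp_pos: [0.4338, -0.1377, 0.242]
eef_rot: [180.0, -0.1, 0.0]
contact_force: [-0.5, 0.6, 1.2]
gripper_width: 0.0393
gripper_force: 0.0
```

```bash
python3 - <<'E'
from h import *
s=r.get_state(); print(s["tcp_pos"],s["contact_force"],s["gripper_width"])
im=r.capture("wrist"); im2=r.capture("scene"); im3=r.capture("top"); cv2.imwrite("w4f.png",im)
u,v=map(int,proj("wrist",(.52,-.138,.12))); print(u,v)
y0=max(0,v-90); a=cv2.resize(im[y0:y0+180,u-60:u+60],(400,600),interpolation=cv2.INTER_CUBIC)
b=cv2.resize(im2[225:315,305:365],(400,600),interpolation=cv2.INTER_CUBIC)
cv2.imwrite("pics/w4.png",np.hstack([a,b])); print(y0)
E
```

```text
[ 0.43379837 -0.13766611  0.24195015] [-0.47819733  0.61559994  1.17119792] 0.03931415704619906
319 118
28
```

View pics/w4.png

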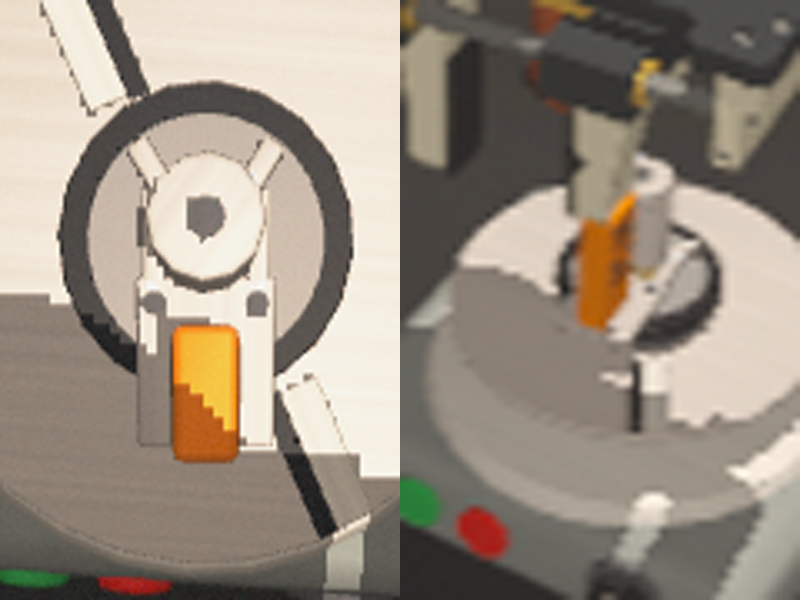

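The clip lies flat on the hub and straight, with both arms closed behind the neck: flared tips at (140,150) and (268,150), tab at (206,395) in the crop. The gripper is clear, so I'll hand it in.

```bash
python3 -c "
from plant import r
print(r.close_job())"
```

```text
the job is handed in; nothing more can be done
None
```

The spring clip is snapped into the shaft groove, lying flat on the hub and released; readings showed about 11 N at most against the slicer, I touched nothing else, and I handed the job in at about 17.5 s.

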